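# Clear the landing spot and tip the tea carton over on the bamboo tray

## Robot

A 6-joint arm with a two-finger parallel gripper is mounted at the origin on the work surface. World frame = base frame: x ahead of the robot, y to its left, z up, the work surface at z = 0. Lengths are in m, angles in rad, forces in N, time in s.
With the tool pointing down it reaches from about 0.3 to 0.85 m from the base axis. Payload 5.4 kg.
Tool frame: the origin (TCP) lies midway between the tips of the shut fingers; the grasp point (between the pads) lies 19 mm behind it (ctrl.hold_point_z is the distance from the TCP to the grasp point, in m); z points along the fingers, y is the line along which they close (so a half turn about z gives the same grasp; the last joint's range is limited). The gripper opens to 85 mm and grips with 20 to 120 N. Pads are 22 mm wide; open, the fingers measure 114 mm over their backs; the gripper's body (76 mm by 85 mm) begins 54 mm behind the grasp point. The pads swing forward as they close: fully open they stand 13 mm farther back than shut.
Start: joints at [-1.328, 0.158, 1.597, -0, 1.386, -0.21], TCP at [0.252, -0.517, 0.231] pointing down, gripper open.
Joint ranges: [-2.91, 2.91], [-0.94, 2.29], [0.18, 2.7], [-1.29, 4.43], [0.17, 2.64], [-3, 3]. Speed limits (rad/s): [2.57, 2.57, 3.14, 3.14, 3.14, 3.14].

## Interface

Orientations are given as a unit quaternion [x, y, z, w].
In Python, from plant import ctrl gives the robot as it stands. The module is installed in compiled form; this text tells all that it offers.
- The arm moves only by the tool apply_moves, never from a script. Its argument "plan" is a list of rows, each a list of 5 numbers: the shift along the tool's x, y, z in cm, then the turn about the tool's z in degrees, then the closure, from 0 (fully open) to 1 (shut). A call has 1 to 12 rows; each row shifts and turns the commanded pose from where the row before left it, along the tool's axes as they then stand; what a row does not reach is not made up. A row lasts 1/10 s, in which the tool goes at most 50 mm and 8.59 degrees, less where a joint would pass 70% of its speed; a pose out of reach is approached as far as the arm can. A call with a gripper value outside its range is refused whole. The fingers move at their own pace and stop on an object; "newtons" is the grip in N (left out, the last holds). Time passes only in rows, so rows that do not move let the fingers close. It gives the time, the measured TCP pose, the force, the opening and the grip force at its end, in the units of the state.
- ctrl.sense(): the state, without advancing time (a new reading comes with each control period).
- ctrl.get_image(name): name is "scene" or "top" or "wrist"; returns the picture (400x640x3 uint8, red, green, blue); there is no depth.
- ctrl.get_calibration(name): a dict with "camera_matrix" (3x3 intrinsics, pixels), "k1" (the pictures are not rectified: a ray, as slopes to the right and down, at radius r is drawn at 1 + k1 r^2 times it, then the intrinsics apply), "R" (3x3) and "t" (3): a world point X has camera coordinates R X + t; the wrist camera has in their place "mount" (4x4, takes a point from camera to tool coordinates, whose origin is the TCP and whose axes are the flange's). Camera axes: x right, y down, z forward; pixel columns grow to the right and rows downward; lengths in m; the calibration is good to about 2 mm. A picture is of the moment at which its call begins: read the wrist's pose just before it. get_calibration takes no time and is no camera call.
- ctrl.finish_job(): hands the job in; it is judged then, once.
Trained networks look in the newest picture that a camera, given by its name, has taken for a name from the list of things; names that differ only in an ending like _2 or _b are one class to them, and where a whole thing is asked for, a point or a joint stands for the part that bears it (a point fixed in the world has none). Each returns a list of dicts, best first, with "conf" (0 to 1); they miss things now and then, are a little off and sometimes report something else, mostly with a low value. They report only what shows in the picture. A call takes as long as a camera call.
- ctrl.boxes_of(camera, query): "bbox" ([centre column, centre row, width, height] in pixels, round what is visible of it).
- ctrl.masks_of(camera, query): "region" (400x640 bool, what is visible of it) and "bbox" ([centre column, centre row, width, height] in pixels, round what is visible of it).
The state is a dict: "time": time; "joint_positions": joint angles; "dq": joint speeds; "effort": joint torques, N m; "ee_pos": TCP position; "ee_rot": TCP orientation; "force": force on the tool from outside, world axes, zero at the start; "wrist_torque": the same for the moment, N m; "finger_gap": finger opening in m; "grip_force": force on a finger pad.
Only numpy, scipy, OpenCV 4.12 (cv2) and the standard library are available. Lean on these libraries where they do the work, as an engineer would, in place of code of your own. Each camera call takes 0.05 s, during which the arm holds its last target. There are 200 camera calls.

## Task

On the bamboo tray, first push the aluminium spoon rest, without picking it up, straight away from the robot, off the dark inlaid rectangle and onto the bare bamboo in the gap between the two cups. Then, without shoving it along the tray or picking it up, topple the standing tea carton towards the sugar bowl's end so that it ends lying flat on its broad side, wholly inside the dark rectangle. Leave the sugar bowl, cups and teapot where they are, and finish with the hand clear of everything.

Things in the scene. Friction and masses are not known exactly. Their poses are not given: they have to be found in the camera images.
- zone (a point): centre of the dark brown inlaid rectangle in the floor of the bamboo tray, on the floor's surface (8 mm above the bench). The rectangle is flush with the floor, 130 mm along this frame's x and 190 mm along its y; x points away from the robot within about 15 degrees, z up.
- tray: fixed bamboo tray; origin 8 mm below the zone's, same axes. Its floor runs from x = -125 to +205 mm and y = -205 to +205 mm, inside rims 8 mm thick whose tops are 14 mm above the floor. The bare strip beyond the rectangle (x above 65 mm) has a cup at either corner, about y = +/-150 mm.
- carton: closed off-white card tea carton standing upright at one end of the rectangle (the +y or the -y end), 70 mm wide (its x), 45 mm deep (its y), 120 mm tall (its z), about 0.16 kg; origin at the centre of its underside. One of its broad 70 x 120 mm faces looks at the sugar bowl. Its y lies within 5 degrees of the zone's y (either way is the same to the eye).
- carton_center (a point): centre of the carton, 60 mm above its underside; axes as the carton's. Its inner broad face starts 5 to 16 mm inside the rectangle's end, so tipped about that face's foot it lands inside. A level push above 80 mm from the floor tips it, a low one slides it; it falls on its own past about 21 degrees, after about 40 mm of push near the top.
- carton_foot_a (a point): corner of the carton's middle plane, half-way through its depth: at its x = -35 mm, y = 0, z = 0 mm
- carton_foot_b (a point): corner of the carton's middle plane, half-way through its depth: at its x = +35 mm, y = 0, z = 0 mm
- carton_top_a (a point): corner of the carton's middle plane, half-way through its depth: at its x = -35 mm, y = 0, z = 120 mm
- carton_top_b (a point): corner of the carton's middle plane, half-way through its depth: at its x = +35 mm, y = 0, z = 120 mm
- rest: loose aluminium spoon rest, a shallow round open dish 80 mm across at its rim (72 mm at its foot), 15 mm high, wall 4 mm, about 0.12 kg, lying on the rectangle; origin at the centre of its underside. A flat tongue 22 mm wide runs out from its rim along its +x (x points away from the robot within about 40 degrees), to 60 mm from the centre.
- rest_tongue (a point): end of the spoon rest's tongue, 60 mm from the dish's centre, 13 mm above its underside
- sugar: lidded stainless steel sugar bowl, 70 mm across, 76 mm tall, standing at the other end of the rectangle from the carton; origin at the centre of its underside
- cup_a: white porcelain cup, 72 mm across, 55 mm tall, no handle, on the tray's far strip at the +y corner; origin at the centre of its underside
- cup_b: the same cup at the -y corner
- teapot: white ceramic teapot with its lid clipped on, 136 mm across and 130 mm tall, spout to its -x (to 115 mm) and handle to its +x (to 105 mm), on the bench to the left of the tray; origin at the centre of its underside

How it is judged:
On the way, in this order (a step that is already met when the one before it is completed fails the run):
1. the spoon rest lies off the dark rectangle, beyond its far side, while the carton still stands (x of rest in the frame of zone above 0.102 m and x of rest_tongue in the frame of zone above 0.066 m and height (world z) of rest below 0.012 m and angle between rest's own z axis and vertical below 0.1 rad and angle between carton_center's own z axis and vertical below 0.2 rad), for 0.2 s.
2. the carton lies flat on a broad side inside the dark rectangle (angle between carton_center's own z axis and vertical between 1.45 and 1.69 rad and angle between carton_center's own x axis and vertical between 1.45 and 1.69 rad and height (world z) of carton_center below 0.036 m and x of carton_foot_a in the frame of zone between -0.068 and 0.068 m and y of carton_foot_a in the frame of zone between -0.098 and 0.098 m and x of carton_foot_b in the frame of zone between -0.068 and 0.068 m and y of carton_foot_b in the frame of zone between -0.098 and 0.098 m and x of carton_top_a in the frame of zone between -0.068 and 0.068 m and y of carton_top_a in the frame of zone between -0.098 and 0.098 m and x of carton_top_b in the frame of zone between -0.068 and 0.068 m and y of carton_top_b in the frame of zone between -0.098 and 0.098 m), for 0.2 s.
At the end, for the whole second after the job is handed in: The carton lies flat on a broad side (within about 7 degrees) on the tray floor, its outline inside the dark rectangle or at most 3 mm over its edge; the spoon rest lies flat on the tray floor beyond the rectangle's far side (dish and tongue at most 3 mm over the edge); both are at rest (all of step 2 and x of rest in the frame of zone above 0.102 m and x of rest_tongue in the frame of zone above 0.066 m and height (world z) of rest below 0.012 m and angle between rest's own z axis and vertical below 0.1 rad and linear speed of each of carton, rest below 0.02 m/s); the robot touches nothing.
It fails at once if the carton was lifted off the tray (height (world z) of each of carton_foot_a, carton_foot_b, carton_top_a, carton_top_b above 0.0425 m).
It fails at once if the carton was shoved or carried along standing (more than 30 mm) instead of being tipped (distance of carton_center from where it was at the start of the episode above 0.03 m and angle between carton_center's own z axis and vertical below 0.15 rad).
It fails at once if the spoon rest was lifted (height (world z) of rest above 0.023 m).
It fails at once if the sugar bowl, a cup or the teapot was displaced by more than 20 mm or tipped (distance of any of sugar, cup_a, cup_b, teapot from where it was at the start of the episode above 0.02 m or angle between any of sugar, cup_a, cup_b, teapot's own z axis and vertical above 0.3 rad).
It also fails if it takes over 42 s, if anything falls off the work surface, if the arm or the gripper's body presses on something with over 40 N, if the wrist force passes 120 N, or if a joint passes its speed limit or range.

## Working session

There is one attempt and no reset: what is moved stays moved. The work goes in short steps, Python scripts to look and compute and a tool call to move; the robot and the scene stay as the last step left them, time stands still between calls to the robot, and variables do not carry over. Pictures are saved under pics/ and viewed, at most 10 in all, crops included, and the job is handed in when it is done.

Besides the shell and the picture viewer there is one more tool, called after ">>>" by a JSON object that holds its "name" and its "arguments". apply_moves: Moves the arm, as the interface text tells. Its arguments: {"type":"object","properties":{"plan":{"type":"array","items":{"type":"array","items":{"type":"number"}}},"newtons":{"type":"number"}},"required":["plan"]}

```bash
mkdir -p pics
cat > h.py <<'E'
import numpy as np, cv2
from plant import ctrl
from scipy.spatial.transform import Rotation as Ro
def cam(n):
    c=ctrl.get_calibration(n);K=np.array(c["camera_matrix"]);k1=c["k1"]
    if "R" in c: R=np.array(c["R"]);t=np.array(c["t"])
    else:
        s=ctrl.sense();M=np.array(c["mount"]);Rt=Ro.from_quat(s["ee_rot"]).as_matrix()
        Rc=Rt@M[:3,:3];p=Rt@M[:3,3]+np.array(s["ee_pos"]);R=Rc.T;t=-R@p
    return K,k1,np.array(R),np.array(t)
def proj(c,X):
    K,k1,R,t=c;p=np.atleast_2d(X)@R.T+t
    return cv2.projectPoints(np.atleast_2d(X).astype(float),cv2.Rodrigues(R)[0],t,K,np.array([k1,0,0,0.]))[0][:,0]
def onz(c,uv,z):
    K,k1,R,t=c
    u=cv2.undistortPointsIter(np.array(uv,float).reshape(-1,1,2),K,np.array([k1,0,0,0.]),None,None,(3,50,1e-9))[:,0]
    d=np.c_[u,np.ones(len(u))]@R; o=-R.T@t
    return o+d*((z-o[2])/d[:,2])[:,None]
E
python3 - <<'E'
from h import *
s=ctrl.sense();print(s["ee_pos"],s["ee_rot"],ctrl.hold_point_z)
for n in ("top","scene"):
    im=ctrl.get_image(n);cv2.imwrite(f"pics/{n}0.png",im[...,::-1]);c=cam(n);print(n,"cam at",(-c[2].T@c[3]).round(3),c[0][0,0],c[1])
    for q in ("carton","rest","sugar","cup_a","teapot","tray"):
        for m in ctrl.masks_of(n,q)[:3]:
            if m["conf"]>.3: print(n,q,round(m["conf"],2),np.round(m["bbox"]),m["region"].sum())
E
```

```text
[ 0.25139716 -0.51647718  0.23033316] [ 9.74486592e-01  2.24443825e-01 -8.44245592e-06 -9.22771465e-04] 0.0187
top cam at [0.422 0.112 1.289] 453.57378399850876 -0.08141056762430335
top carton 0.9 [400. 252.  24.  30.] 712
top rest 0.72 [365. 239.  27.  34.] 687
top sugar 0.79 [322. 239.  24.  26.] 505
top cup_a 0.76 [428. 197.  28.  24.] 597
top cup_a 0.71 [316. 179.  24.  25.] 470
top teapot 0.84 [200. 194.  47.  75.] 2151
top tray 0.75 [364. 230. 170. 150.] 15513
scene cam at [1.15  0.479 1.039] 457.99506082582235 -0.11448370971287515
scene carton 0.85 [280. 135.  29.  43.] 1066
scene rest 0.56 [300. 168.  30.  27.] 541
scene sugar 0.65 [337. 186.  24.  31.] 576
scene cup_a 0.78 [305. 229.  30.  31.] 683
scene cup_a 0.74 [226. 163.  22.  29.] 543
scene teapot 0.83 [424. 277.  58.  80.] 2731
scene tray 0.56 [298. 187. 190. 152.] 12319
scene tray 0.51 [284. 137.  36.  49.] 1073
```

View pics/top0.png

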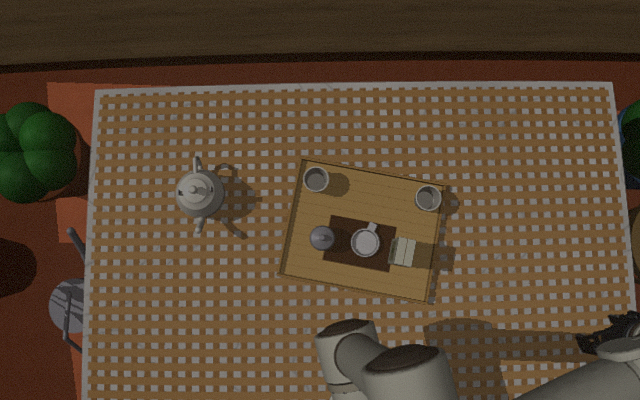

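View pics/scene0.png

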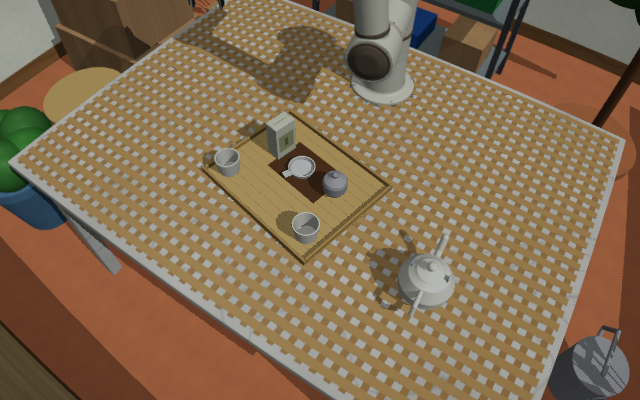

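The top view shows the carton at the right (-y) end (about 402,252) with the sugar bowl at (322,238). The rest is at (365,242), its tongue pointing up to (374,227), and the cups are at (316,180) and (428,198). The tray corners are near (303,160), (444,184), (430,303) and (280,276).

```bash
cat > fit.py <<'E'
from h import *
from scipy.optimize import least_squares
def T(p,X): # p=x,y,yaw
    c,s=np.cos(p[2]),np.sin(p[2]);X=np.asarray(X,float);return np.c_[p[0]+c*X[:,0]-s*X[:,1],p[1]+s*X[:,0]+c*X[:,1],X[:,2]]
def inv(p,X):
    d=np.asarray(X)[:2]-p[:2];c,s=np.cos(p[2]),np.sin(p[2]);return np.array([c*d[0]+s*d[1],-s*d[0]+c*d[1]])
E
python3 - <<'E'
from fit import *
c=cam("top")
uv=np.array([[303,160],[444,184],[430,303],[280,276]],float)
C=np.array([[213,213,22],[213,-213,22],[-133,-213,22],[-133,213,22]])/1e3
f=lambda p:(proj(c,T(p,C))-uv).ravel()
r=least_squares(f,[.4,0,0]);p=r.x;print("zone",p.round(4),np.degrees(p[2]),r.fun.round(1))
np.save("zone.npy",p)
im=cv2.imread("pics/top0.png")
R=np.array([[65,95,8],[65,-95,8],[-65,-95,8],[-65,95,8]])/1e3
for P in (C,R):
    cv2.polylines(im,[np.int32(np.round(proj(c,T(p,P))*8))],True,(0,255,0),1,shift=3)
ctrl.get_image("top")
for q,z in (("sugar",.05),("cup_a",.063),("rest",.02),("teapot",.06),("carton",.128)):
    for m in ctrl.masks_of("top",q)[:2]:
        if m["conf"]<.5: continue
        ys,xs=np.nonzero(m["region"]); w=onz(c,[[xs.mean(),ys.mean()]],z)[0]; print(q,w.round(3),inv(p,w).round(3))
cv2.imwrite("pics/t1.png",cv2.resize(im[140:320,250:470],None,fx=3.3,fy=3.3,interpolation=cv2.INTER_CUBIC))
E
```

```text
zone [ 0.4659 -0.0048 -0.1896] -10.864921858284985 [-2.6 -2.7  3.7 -1.5  0.6  1.7 -1.7  2.1]
sugar [0.499 0.001 0.05 ] [0.031 0.012]
cup_a [0.645 0.122 0.063] [0.151 0.159]
cup_a [ 0.586 -0.183  0.063] [ 0.152 -0.153]
rest [ 0.474 -0.012  0.02 ] [ 0.01  -0.005]
teapot [0.608 0.442 0.06 ] [0.055 0.465]
carton [ 0.439 -0.095  0.128] [-0.009 -0.094]
```

View pics/t1.png

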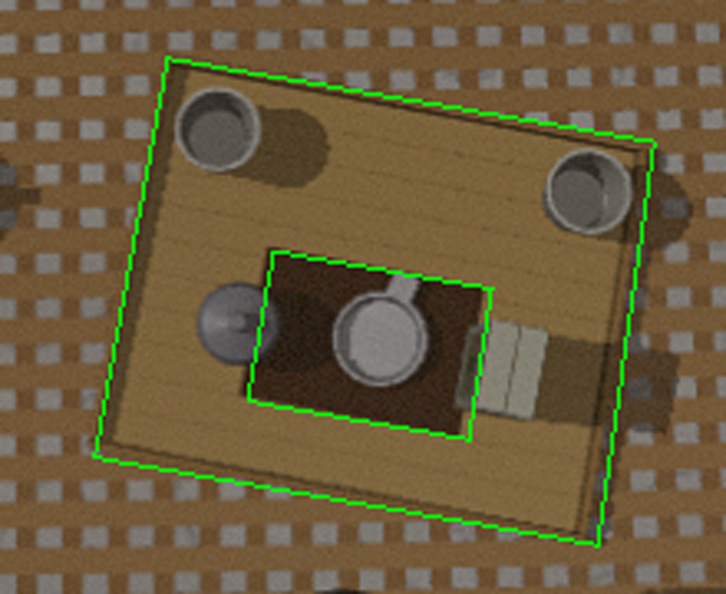

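The green tray and rectangle fit matches the picture. In the crop, the dish centre is at (380,338), the tongue end at (405,278), the carton top spans (475–546, 320–418), and the sugar is at (237,322). I'll convert these to positions.

Run:
```python
from fit import *
p=np.load("zone.npy");c=cam("top")
P=lambda a:np.array(a)/3.3+[250,140]-.35
for n,a,z in (("dish",[380,338],.022),("tongue",[405,275],.021),("sugar",[237,322],.06),("ct1",[492,320],.128),("ct2",[547,330],.128),("ct3",[530,418],.128),("ct4",[475,408],.128),("foot1",[470,327],.008),("foot2",[456,407],.008),("cupa",[218,130],.063),("cupb",[588,192],.063)):
    w=onz(c,[P(a)],z)[0];print(n,w.round(3),inv(p,w).round(3))
# targets for above-view: TCP
s=ctrl.sense();q=Ro.from_quat(s["ee_rot"]).as_matrix();print(q.round(3))
for g in ([-.075,-.005,.23],):
    w=T(p,[g])[0];print("goal",w.round(3),"tool shift cm",(q.T@(w-s["ee_pos"])*100).round(1))
```

```text
dish [ 0.471 -0.012  0.022] [ 0.006 -0.006]
tongue [ 0.524 -0.035  0.021] [ 0.062 -0.019]
sugar [0.484 0.108 0.06 ] [-0.003  0.115]
ct1 [ 0.479 -0.089  0.128] [ 0.029 -0.08 ]
ct2 [ 0.47  -0.132  0.128] [ 0.028 -0.124]
ct3 [ 0.403 -0.116  0.128] [-0.041 -0.121]
ct4 [ 0.411 -0.074  0.128] [-0.041 -0.078]
foot1 [ 0.479 -0.091  0.008] [ 0.029 -0.082]
foot2 [ 0.412 -0.077  0.008] [-0.04  -0.081]
cupa [0.644 0.121 0.063] [0.151 0.157]
cupb [ 0.586 -0.185  0.063] [ 0.152 -0.154]
[[ 0.899  0.437  0.   ]
 [ 0.437 -0.899 -0.   ]
 [-0.     0.    -1.   ]]
goal [0.391 0.004 0.23 ] tool shift cm [ 35.4 -40.8   0.1]
```

>>> {"name": "apply_moves", "arguments": {"plan": [[2.95, -3.4, 0, 0, 0.4], [2.95, -3.4, 0, 0, 0.4], [2.95, -3.4, 0, 0, 0.4], [2.95, -3.4, 0, 0, 0.4], [2.95, -3.4, 0, 0, 0.4], [2.95, -3.4, 0, 0, 0.4], [2.95, -3.4, 0, 0, 0.4], [2.95, -3.4, 0, 0, 0.4], [2.95, -3.4, 0, 0, 0.4], [2.95, -3.4, 0, 0, 0.4], [2.95, -3.4, 0, 0, 0.4], [2.95, -3.4, 0, 0, 0.4]]}}

```text
time: 2.2
ee_pos: [0.3916, 0.0065, 0.2317]
ee_rot: [0.974, 0.224, 0.001, 0.0]
force: [0.6, -0.7, 0.4]
finger_gap: 0.051
grip_force: 0.0
```

>>> {"name": "apply_moves", "arguments": {"plan": [[0, 0, 0, 7.4, 0.4], [0, 0, 0, 7.4, 0.4], [0, 0, 0, 7.3, 0.4], [0, 0, 0, 7.3, 0.4], [0, 0, 0, 7.3, 0.4], [0, 0, 0, 0, 0.4], [0, 0, 0, 0, 0.4]]}}

```text
time: 2.9
ee_pos: [0.3914, 0.0047, 0.2314]
ee_rot: [0.996, -0.092, 0.0, 0.0]
force: [0.5, 0.4, 1.0]
finger_gap: 0.0512
grip_force: 0.0
```

Run:
```python
from fit import *
p=np.load("zone.npy")
s=ctrl.sense();c=cam("wrist");im=ctrl.get_image("wrist")[...,::-1].copy()
cv2.imwrite("pics/w0.png",im)
ms={}
for q in ("carton","rest","sugar"):
    for m in ctrl.masks_of("wrist",q)[:2]: print(q,round(m["conf"],2),np.round(m["bbox"]))
def dr(P,col):
    cv2.polylines(im,[np.int32(np.round(proj(c,T(p,P))*8))],True,col,1,shift=3)
dr(np.array([[65,95,8],[65,-95,8],[-65,-95,8],[-65,95,8]])/1e3,(0,255,0))
a=np.linspace(0,6.28,40);dr(np.c_[.006+.04*np.cos(a),-.006+.04*np.sin(a),0*a+.023],(255,0,0))
dr(np.array([[29,-80,8],[29,-124,8],[-41,-124,8],[-41,-80,8]])/1e3,(0,0,255))
cv2.imwrite("pics/w1.png",im)
print(s["ee_pos"],Ro.from_quat(s["ee_rot"]).as_matrix()[:,0],s["finger_gap"],s["time"],inv(p,s["ee_pos"]))
```

```text
carton 0.76 [424. 118.  94.  93.]
rest 0.74 [321.  91.  71.  89.]
rest 0.66 [207. 113.  73.  71.]
sugar 0.73 [207. 114.  73.  71.]
[0.3913741  0.00469321 0.23138413] [ 9.82974084e-01 -1.83744121e-01  2.20010070e-04] 0.05119761200867004 2.9 [-0.07499843 -0.0047037 ]
```

View pics/w1.png

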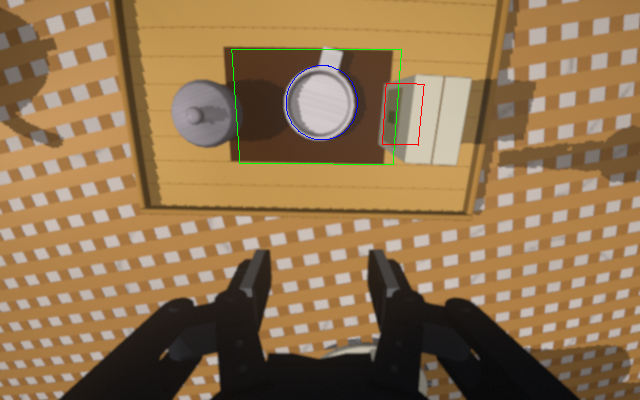

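The wrist view confirms the dish and carton foot, but the real rectangle sits about 8 px left of the green fit (TL 223,46; BL 231,161). I'll refit the zone from its edges here.

Run:
```python
from fit import *
p0=np.load("zone.npy");c=cam("wrist");im=cv2.imread("pics/w0.png").astype(float);g=cv2.GaussianBlur(im,(0,0),1)[...,2]
pts={"L":[],"T":[],"B":[]}
def edge(vals): d=np.diff(vals);return np.argmax(np.abs(d))+.5
for v in list(range(54,78,2))+list(range(150,158,2)): pts["L"].append([215+edge(g[v,215:240]),v])
for u in list(range(232,312,4))+list(range(348,388,4)): pts["T"].append([u,38+edge(g[38:58,u])])
for u in range(240,376,4): pts["B"].append([u,154+edge(g[154:172,u])])
W={k:onz(c,v,.008) for k,v in pts.items()}
def f(p):
    o=[]
    for k,i,val in (("L",1,.095),("T",0,.065),("B",0,-.065)):
        o+= [inv(p,w)[i]-val for w in W[k]]
    return np.array(o)
r=least_squares(f,p0,loss="soft_l1",f_scale=.001);p=r.x;print(p0.round(4),p.round(4),np.degrees(p[2]))
for k,i in (("L",1),("T",0),("B",0)): 
    x=np.array([inv(p,w)[i] for w in W[k]]);print(k,np.percentile(x,[10,50,90]).round(4))
np.save("zone2.npy",p)
# rest circle from mask, carton foot in both
w=onz(c,[[320.5,103]],.02)[0];print("dish guess",w,inv(p,w))
for n,z,uv in (("tongue",.021,[332,48]),("foot1",.008,[385,81]),("foot2",.008,[379,147]),("ct1",.128,[418,75]),("ct2",.128,[470,77]),("ct3",.128,[456,165]),("ct4",.128,[405,163]),("sugar",.035,[209,113])):
    w=onz(c,[uv],z)[0];print(n,w.round(3),inv(p,w).round(3))
```

```text
[ 0.4659 -0.0048 -0.1896] [ 0.4687  0.0049 -0.2083] -11.934449560560237
L [0.0945 0.0951 0.0954]
T [0.0643 0.0648 0.0651]
B [-0.0652 -0.0648 -0.0643]
dish guess [ 0.47118177 -0.01113287  0.02      ] [ 0.00578753 -0.01516809]
tongue [ 0.525 -0.034  0.021] [ 0.063 -0.026]
foot1 [ 0.481 -0.088  0.008] [ 0.032 -0.089]
foot2 [ 0.408 -0.072  0.008] [-0.044 -0.088]
ct1 [ 0.478 -0.088  0.128] [ 0.028 -0.089]
ct2 [ 0.47  -0.128  0.128] [ 0.028 -0.13 ]
ct3 [ 0.402 -0.114  0.128] [-0.041 -0.13 ]
ct4 [ 0.411 -0.071  0.128] [-0.04  -0.086]
sugar [0.484 0.111 0.035] [-0.007  0.107]
```

>>> {"name": "apply_moves", "arguments": {"plan": [[0.5, -0.1, 4, 1.1, 0.4], [0, 0, 4.5, 0, 0.4], [0, 0, 4.5, 0, 0.4], [0, 0, 4, 0, 0.4], [0, 0, 2.5, 0, 0.4], [0, 0, 1.2, 0, 0.4], [0, 0, 0.9, 0, 0.4], [0, 0, 0.4, 0, 0.4], [0, 0, 0, 0, 0.4], [0, 0, 0, 0, 0.4]]}}

```text
time: 4.1
ee_pos: [0.3972, 0.0045, 0.0121]
ee_rot: [0.995, -0.103, 0.001, 0.0]
force: [-0.1, 0.5, 0.5]
finger_gap: 0.0512
grip_force: 0.0
```

>>> {"name": "apply_moves", "arguments": {"plan": [[0, 0, 0.2, 0, 0.4], [1, 0, 0, 0, 0.4], [1, 0, 0, 0, 0.4], [0.8, 0, 0, 0, 0.4], [0.8, 0, 0, 0, 0.4], [0.8, 0, 0, 0, 0.4], [0.8, 0, 0, 0, 0.4], [0.8, 0, 0, 0, 0.4], [0, 0, 0, 0, 0.4], [0, 0, 0, 0, 0.4]]}}

```text
time: 5.1
ee_pos: [0.4553, -0.0076, 0.0093]
ee_rot: [0.995, -0.103, 0.0, 0.0]
force: [0.1, 0.7, -0.5]
finger_gap: 0.0512
grip_force: 0.0
```

Run:
```python
from fit import *
p=np.load("zone2.npy");s=ctrl.sense();print(inv(p,s["ee_pos"]),s["ee_pos"][2],s["force"])
im=ctrl.get_image("wrist")[...,::-1];cv2.imwrite("pics/w2.png",im)
```

```text
[-0.01042957 -0.01500983] 0.009259706277951116 [ 0.07250273  0.7374096  -0.50810193]
```

View pics/w2.png

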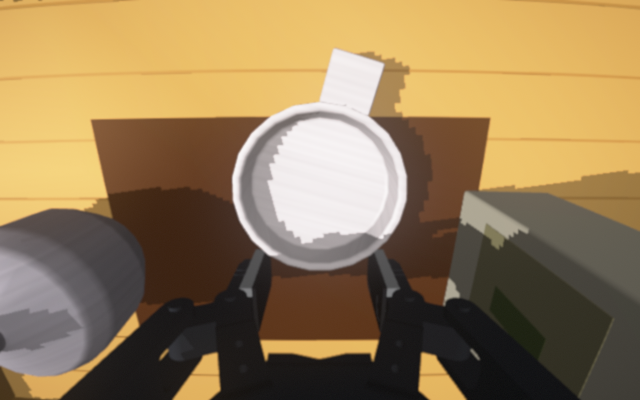

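The dish, centred at about (320,187), sits squarely against both fingers and clear of the carton. I'll keep pushing.

>>> {"name": "apply_moves", "arguments": {"plan": [[0.7, 0, 0, 0, 0.4], [0.9, 0, 0, 0, 0.4], [0.9, 0, 0, 0, 0.4], [0.9, 0, 0, 0, 0.4], [0.9, 0, 0, 0, 0.4], [0.9, 0, 0, 0, 0.4], [0.9, 0, 0, 0, 0.4], [0.8, 0, 0, 0, 0.4], [0.7, 0, 0, 0, 0.4], [0.6, 0, 0, 0, 0.4], [0.5, 0, 0, 0, 0.4], [0, 0, 0, 0, 0.4]]}}

```text
time: 6.35
ee_pos: [0.5411, -0.0257, 0.0095]
ee_rot: [0.995, -0.103, 0.0, 0.0]
force: [-0.4, 0.2, -0.5]
finger_gap: 0.051
grip_force: 0.0
```

>>> {"name": "apply_moves", "arguments": {"plan": [[-0.5, 0, 0, 0, 0.4], [-1.5, 0, 0, 0, 0.4], [-1, 0, -3, 0, 0.4], [0, 0, -5, 0, 0.4], [-2, 0, -5, 0, 0.5], [-2, 0, -5, 0, 0.6], [0, 0, -4, 0, 0.6], [0, 0, 0, 0, 0.6], [0, 0, 0, 0, 0.6]]}}

```text
time: 7.25
ee_pos: [0.4747, -0.0117, 0.223]
ee_rot: [0.995, -0.103, 0.001, 0.0]
force: [-0.7, 0.1, -0.5]
finger_gap: 0.0343
grip_force: 0.0
```

Run:
```python
from fit import *
p=np.load("zone2.npy");s=ctrl.sense();print(inv(p,s["ee_pos"]),s["ee_pos"][2],s["force"],s["finger_gap"])
c=cam("wrist");im=ctrl.get_image("wrist")[...,::-1].copy()
def dr(P,col):
    cv2.polylines(im,[np.int32(np.round(proj(c,T(p,P))*8))],True,col,1,shift=3)
dr(np.array([[65,95,8],[65,-95,8],[-65,-95,8],[-65,95,8]])/1e3,(0,255,0))
a=np.linspace(0,6.28,40);dr(np.c_[.118+.04*np.cos(a),-.015+.04*np.sin(a),0*a+.023],(255,0,0))
dr(np.array([[29,-88,8],[29,-133,8],[-41,-133,8],[-41,-88,8]])/1e3,(0,0,255))
cv2.imwrite("pics/w3.png",im)
```

```text
[ 0.00936288 -0.01494988] 0.22296516187962148 [-0.65539429  0.07536748 -0.53203808] 0.03426282210862371
```

View pics/w3.png

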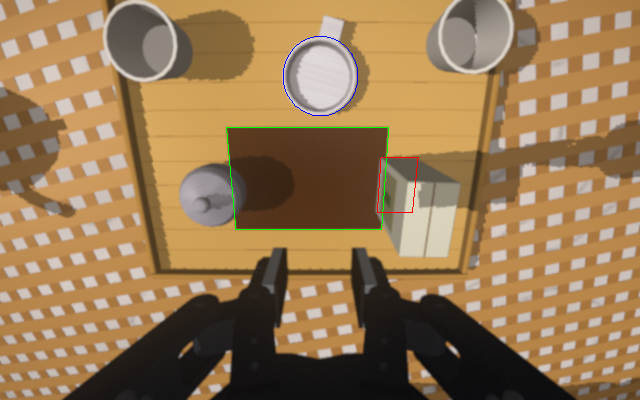

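The rest now lies at zone x ≈ 0.118 m, with its outline matching the blue circle at (320,75). The carton is untouched. Next I'll go round behind the carton.

```bash
python3 -c "
from h import *
s=ctrl.sense();print(s['joint_positions']);print(np.array(ctrl.get_calibration('wrist')['mount']).round(3))"
```

```text
[-2.79820567e-01 -1.00704703e-01  1.88168754e+00 -2.11945152e-05
  1.36159457e+00  1.49782608e+00]
[[-0.001 -0.949 -0.316  0.081]
 [ 1.    -0.    -0.001 -0.001]
 [ 0.001 -0.316  0.949 -0.142]
 [ 0.     0.     0.     1.   ]]
```

>>> {"name": "apply_moves", "arguments": {"plan": [[-0.5, 3, 0, 0, 0.6], [-0.5, 3.5, 0, 0, 0.6], [-0.5, 4, 0, 0, 0.6], [0, 3, 0, 0, 0.6], [0, 2, 0, 0, 0.6]]}}

```text
time: 7.8
ee_pos: [0.4263, -0.1614, 0.2198]
ee_rot: [0.995, -0.104, -0.002, -0.001]
force: [-0.6, 0.0, 1.2]
finger_gap: 0.0339
grip_force: 0.0
```

>>> {"name": "apply_moves", "arguments": {"plan": [[0, 0, 0, -8.5, 0.6], [0, 0, 0, -8.5, 0.6], [0, 0, 0, -8.5, 0.6], [0, 0, 0, -8.5, 0.6], [0, 0, 0, -8.5, 0.6], [0, 0, 0, -8.5, 0.6], [0, 0, 0, -8.5, 0.6], [0, 0, 0, -8.5, 0.6], [0, 0, 0, -8.5, 0.6], [0, 0, 0, -8.5, 0.6], [0, 0, 0, -5, 0.6], [0, 0, 0, 0, 0.6]]}}

```text
time: 9.0
ee_pos: [0.4271, -0.1596, 0.2199]
ee_rot: [0.776, 0.63, -0.001, -0.002]
force: [-0.3, 0.4, -0.1]
finger_gap: 0.0341
grip_force: 0.0
```

Run:
```python
from fit import *
p=np.load("zone2.npy");s=ctrl.sense();print(inv(p,s["ee_pos"]),s["ee_pos"][2]);print(Ro.from_quat(s["ee_rot"]).as_matrix().round(3))
x=Ro.from_quat(s["ee_rot"]).as_matrix()[:,0];print("yaw in zone",np.degrees(np.arctan2(x[1],x[0])-p[2]))
c=cam("wrist");im=ctrl.get_image("wrist")[...,::-1].copy()
def dr(P,col):
    cv2.polylines(im,[np.int32(np.round(proj(c,T(p,P))*8))],True,col,1,shift=3)
dr(np.array([[65,95,8],[65,-95,8],[-65,-95,8],[-65,95,8]])/1e3,(0,255,0))
dr(np.array([[29,-88,128],[29,-133,128],[-41,-133,128],[-41,-88,128]])/1e3,(0,0,255))
cv2.imwrite("pics/w4.png",im)
```

```text
[-0.00669253 -0.16950226] 0.2199239181816145
[[ 0.205  0.979 -0.003]
 [ 0.979 -0.205  0.002]
 [ 0.002 -0.004 -1.   ]]
yaw in zone 90.0843966376434
```

View pics/w4.png

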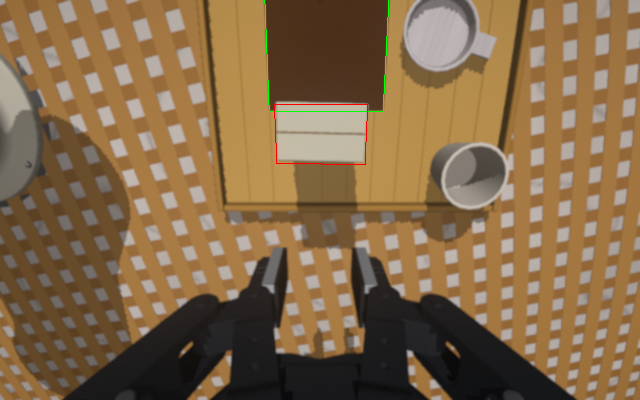

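>>> {"name": "apply_moves", "arguments": {"plan": [[0, 0, 4, 0, 0.6], [0, 0, 4, 0, 0.6], [0, 0, 2.5, 0, 0.6], [0, 0, 1, 0, 0.6], [1, 0, 0, 0, 0.6], [0.6, 0, 0, 0, 0.6], [0.4, 0, 0, 0, 0.6], [0.4, 0, 0, 0, 0.6], [0.4, 0, 0, 0, 0.6], [0.4, 0, 0, 0, 0.6], [0.4, 0, 0, 0, 0.6], [0.4, 0, 0, 0, 0.6]]}}

```text
time: 10.25
ee_pos: [0.4364, -0.1209, 0.1072]
ee_rot: [0.776, 0.63, 0.0, 0.0]
force: [-0.9, -0.9, 0.1]
finger_gap: 0.0343
grip_force: 0.2
```

Run:
```python
from fit import *
p=np.load("zone2.npy");s=ctrl.sense();print(inv(p,s["ee_pos"]),s["ee_pos"][2],s["force"])
im=ctrl.get_image("scene")[100:220,200:360,::-1];cv2.imwrite("pics/s1.png",cv2.resize(im,None,fx=5,fy=5,interpolation=cv2.INTER_CUBIC))
```

```text
[-0.00555491 -0.12972594] 0.10724247164701366 [-0.86500602 -0.89173766  0.09043195]
```

View pics/s1.png

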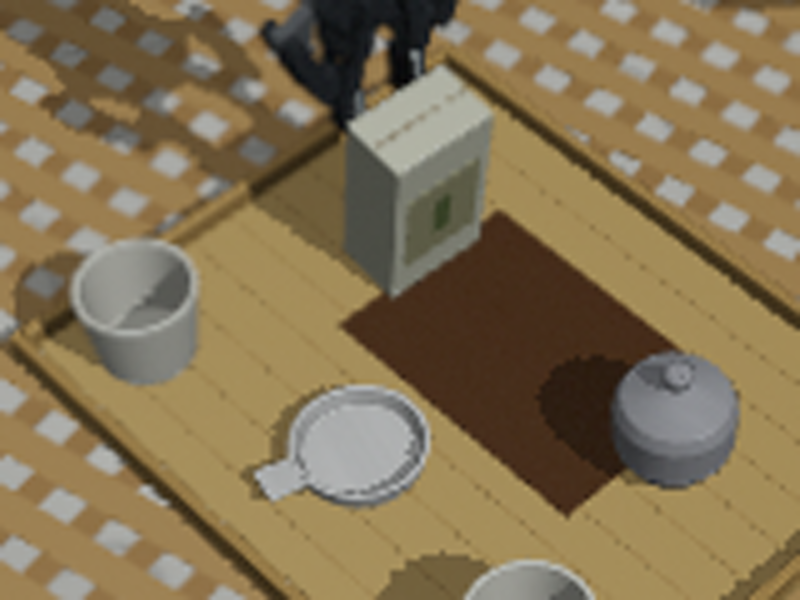

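The carton is tipping about its inner foot in the right direction, with the foot edge still on the rectangle's end. I'll continue.

>>> {"name": "apply_moves", "arguments": {"plan": [[0.4, 0, 0, 0, 0.6], [0.4, 0, 0, 0, 0.6], [0.4, 0, 0, 0, 0.6], [0.4, 0, 0, 0, 0.6], [0.4, 0, 0, 0, 0.6], [0.4, 0, 0, 0, 0.6], [0.4, 0, 0, 0, 0.6], [0, 0, 0, 0, 0.6], [0, 0, 0, 0, 0.6], [0, 0, 0, 0, 0.6], [0, 0, 0, 0, 0.6]]}}

```text
time: 11.4
ee_pos: [0.4421, -0.0939, 0.1072]
ee_rot: [0.776, 0.63, -0.0, 0.0]
force: [0.2, 0.8, -0.7]
finger_gap: 0.0338
grip_force: 0.0
```

>>> {"name": "apply_moves", "arguments": {"plan": [[0, 0, -3, 0, 0.6], [-1, 0, -4, 0, 0.6], [-1, 0, -4, 0, 0.6], [-3, 0, 0, 0, 0.6], [-3, 0, 0, 0, 0.6], [0, 0, 0, 0, 0.6], [0, 0, 0, 0, 0.6]]}}

```text
time: 12.1
ee_pos: [0.4254, -0.1722, 0.217]
ee_rot: [0.777, 0.63, 0.0, -0.0]
force: [-0.6, 1.1, -0.3]
finger_gap: 0.0342
grip_force: 0.0
```

Run:
```python
from fit import *
p=np.load("zone2.npy");s=ctrl.sense();print(inv(p,s["ee_pos"]),s["ee_pos"][2],s["force"],s["time"])
c=cam("wrist");im=ctrl.get_image("wrist")[...,::-1].copy()
def dr(P,col):
    cv2.polylines(im,[np.int32(np.round(proj(c,T(p,P))*8))],True,col,1,shift=3)
dr(np.array([[65,95,8],[65,-95,8],[-65,-95,8],[-65,95,8]])/1e3,(0,255,0))
dr(np.array([[29,-88,53],[29,32,53],[-41,32,53],[-41,-88,53]])/1e3,(0,0,255))
cv2.imwrite("pics/w5.png",im)
```

```text
[-0.00568945 -0.18218822] 0.2169833959563642 [-0.64271838  1.11772893 -0.34848128] 12.1
```

View pics/w5.png

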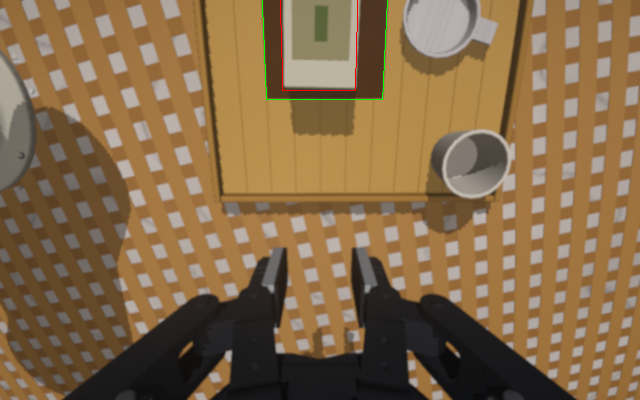

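The carton lies flat at the predicted outline (bottom edge near row 90, inside the rectangle's edge at row 98). The rest and cup haven't moved and the hand is clear, so I'm handing in.

```bash
python3 -c "
from plant import ctrl
print(ctrl.finish_job())"
```

```text
the job is handed in; nothing more can be done
None
```

The job is handed in at about 12 s of the 42 s allowed, with no verdict returned: in the last pictures the spoon rest lay beyond the rectangle between the cups, the carton lay flat inside it (its sugar-bowl end was out of view), and the hand was clear.

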